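# Load the blue reagent cassette into the cooled module

## Task

Load the blue-capped reagent cassette into the cooled module: keeping it upright, push it from the loading track nose first through the orange spring flaps until it is fully home against the end stop and both flaps have closed behind its body (only its handle stays outside). Leave the other cassettes and everything else on the bench where they stand.

Things in the scene. Friction and masses are not known exactly. Their poses are not given: they have to be found in the camera images.
- cassette_blue: White reagent cassette, blue caps and labels, 0.18 to 0.36 kg. Body 90 long (x) x 40 wide (y) x 50 high, three caps add 10. Origin: centre of the body's underside; z up; x to the nose (x = 45; its last 12 mm step in to 29 wide). Behind it a tongue 20 wide, 6 thick, then a blue handle plate at x -118 to -110, 36 wide, 38 high. Centre of mass near x = -9. Starts upright.
- cassette_green: Identical cassette, same frame, with green caps, labels and handle. A bystander: leave it.
- cassette_yellow: Identical cassette, same frame, with yellow caps, labels and handle. A bystander: leave it.
- module: White cooled reagent module, fixed. Origin on the bench under the outer face of its front wall, on the bay's centre line; x points into the bay (roughly away from the robot), y to the left looking in, z up. Housing x 0 to 170, y -130 to 70, 108 high, clear window over the bay; behind it (to x = 280) a cooling unit 150 high. In front a grey loading track 64 wide, x -125 to 0, solid to the bench.
- bay_mouth (a point): Middle of the doorway's sill, module frame (0, 0, 30). The doorway has a blue surround, is 50 wide (y -25 to 25) and reaches from z = 30 to 98 above the bench.
- track_spot (a point): Set-down point for the cassette's origin on the loading track, nose 6 clear of the front wall: module frame (-51, 0, 30); the handle then overhangs the track's end. Track top z = 30, level with the bay floor. Guide rails 8 high (to z = 38), 5 wide, 44 apart inside, run along track and bay; flared to 57 apart at the track's outer end.
- bay_seat (a point): Cassette's origin when home: module frame (80, 0, 30). The nose then meets the end stop, an upright face at x = 125; the body's tail is at x = 35, and the handle plate stands outside the doorway at x -38 to -30, its tongue passing under the flaps.
- flap_left (a joint): Left orange flap (module +y): leaf 24 wide, 56 high (z 40 to 96), 2.5 thick, upright hinge at module (4.5, 25). 0 rad closed, grows to 1.6 as it swings into the bay; a weak spring (0.02 N m/rad, preload 0.01 N m, about 2 N at the tip wide open) shuts it once the tail of the cassette's body is beyond x = 30.
- flap_right (a joint): Right orange flap (at -y), the mirror image; 0 rad closed, positive into the bay.
- rack_orange: Orange tube rack, 228 x 68 x 28, loose on the bench; origin centre of underside. A bystander.
- rack_red: Red tube rack, 120 x 83 x 28, loose; origin centre of underside. A bystander.
- plate: 96-well plate in a black base, 128 x 86 x 30, loose; origin centre of underside. A bystander.
- tape: Roll of cream masking tape lying flat, 110 diameter, 48 high, loose; origin centre of underside. A bystander.
There are look-alikes about, which are no part of the job. What is shaped like the cassette_blue but purple or turquoise is not meant.

How it is judged:
By the outcome, as a careful person would: the job done as asked, in the order asked, and still so for the second after the job is handed in, with the robot touching nothing.
It also fails if it takes over 51 s, if anything falls off the work surface, if the arm or the gripper's body presses on something with over 40 N, if the wrist force passes 120 N, or if a joint passes its speed limit or range.

## Robot

A 6-joint arm with a two-finger parallel gripper is mounted at the origin on the work surface. World frame = base frame: x ahead of the robot, y to its left, z up, the work surface at z = 0. Lengths are in m, angles in rad, forces in N, time in s.
With the tool pointing down it reaches from about 0.35 to 0.775 m from the base axis. Payload 7.3 kg.
Tool frame: the origin (TCP) lies on the centre line of the jaws, within the pads' length; the fingertips stand 17 mm ahead of it and the grasp point (between the pads) lies 2 mm behind it (robot.tcp_to_tips is the distance from the TCP to the fingertips, in m); z points along the fingers, y is the line along which they close (so a half turn about z gives the same grasp; the last joint's range is limited). The gripper opens to 92 mm and grips with 3 to 60 N. Pads are 19 mm wide; open, the fingers measure 130 mm over their backs; the gripper's body (75 mm by 190 mm) begins 47 mm behind the grasp point.
Start: joints at [-1.446, 0.342, 1.524, -0, 1.275, -0.146], TCP at [0.14, -0.506, 0.244] pointing down, gripper open.
Joint ranges: [-2.53, 2.53], [-0.77, 2.02], [0.04, 2.7], [-1, 4.14], [0.28, 2.66], [-3.11, 3.11]. Speed limits (rad/s): [2.57, 2.57, 3.14, 3.14, 3.14, 3.14].

## Interface

Orientations are given as [roll, pitch, yaw] about the fixed x, y, z axes, in that order (R = Rz(yaw) Ry(pitch) Rx(roll)).
In Python, from cell import robot gives the robot as it stands. The module is installed in compiled form; this text tells all that it offers.
- The arm moves only by the tool carry_out, never from a script. Its argument "commands" is a list of rows, each a list of 3 entries, a list of its own where there are three numbers: the shift along the tool's x, y, z in m, then the turn about the tool's z in rad, then the opening, from 0 (shut) to 1 (fully open). In form: [[[dx, dy, dz], yaw, claw], ...]. A call has 1 to 20 rows; each row shifts and turns the commanded pose from where the row before left it, along the tool's axes as they then stand; what a row does not reach is not made up. A row lasts 1/8 s, in which the tool goes at most 62.5 mm and 10.7 degrees, less where a joint would pass 70% of its speed; a pose out of reach is approached as far as the arm can. A call is refused whole if a number of a shift passes 0.0625 or a number of a turn 0.188, either way. A call with a gripper value outside its range is refused whole. The fingers move at their own pace and stop on an object; "newtons" is the grip in N (left out, the last holds). Time passes only in rows, so rows that do not move let the fingers close. It gives the time, the measured TCP pose, the force, the opening and the grip force at its end, in the units of the state.
- robot.observe(): the state, without advancing time (a new reading comes with each control period).
- robot.read_camera(name): name is "scene" or "top"; returns a dict with "pixels" (384x512x3 uint8, red, green, blue), "fx", "fy", "cx", "cy" (pixels), "view" (4x4, takes a point from world to camera coordinates). Camera axes: x right, y up, looking along -z (the intrinsics and any distortion apply to the point x, -y, -z); pixel columns grow to the right and rows downward; lengths in m; the calibration is good to about 2 mm. A picture is of the moment at which its call begins. There is no depth.
- robot.hand_in(): hands the job in; it is judged then, once.
Trained networks look in a picture, given as the dict that the camera call returned (one of the last four; its "shot" number tells which), for a name from the list of things; names that differ only in an ending like _2 or _b are one class to them, and where a whole thing is asked for, a point or a joint stands for the part that bears it (a point fixed in the world has none). Each returns a list of dicts, best first, with "p" (0 to 1); they miss things now and then, are a little off and sometimes report something else, mostly with a low value. They report only what shows in the picture. A call takes as long as a camera call. They do not tell look-alikes from the thing itself.
- robot.find_in(picture, name): "at" ([column, row] in pixels, amid what is visible of it).
- robot.tip_of(picture, name): "at" ([column, row] in pixels: a listed point, or the origin of a listed thing).
The state is a dict: "time": time; "qpos": joint angles; "qvel": joint speeds; "joint_efforts": joint torques, N m; "tool_pos": TCP position; "tool_rot": TCP orientation; "contact_force": force on the tool from outside, world axes, zero at the start; "torque": the same for the moment, N m; "opening": finger opening in m; "grip_force": force on a finger pad.
Only numpy, scipy, OpenCV 4.12 (cv2) and the standard library are available. Lean on these libraries where they do the work, as an engineer would, in place of code of your own. Each camera call takes 0.05 s, during which the arm holds its last target. There are 200 camera calls.

## Working session

There is one attempt and no reset: what is moved stays moved. The work goes in short steps, Python scripts to look and compute and a tool call to move; the robot and the scene stay as the last step left them, time stands still between calls to the robot, and variables do not carry over. Pictures are saved under pics/ and viewed, at most 11 in all, crops included, and the job is handed in when it is done.

Besides the shell and the picture viewer there is one more tool, called after "Emit:" by a JSON object that holds its "method" and its "body", one argument or row to a line. carry_out: Moves the arm, as the interface text tells. Its arguments: {"type":"object","properties":{"commands":{"type":"array"},"newtons":{"type":"number"}},"required":["commands"]}

```bash
mkdir -p pics; cat > h.py <<'E'
import numpy as np, cv2
from cell import robot
def save(p,n): cv2.imwrite('pics/'+n,cv2.cvtColor(p['pixels'],cv2.COLOR_RGB2BGR))
def unproj(p,uv,z):
    V=np.array(p['view']);R=V[:3,:3];c=-R.T@V[:3,3]
    d=R.T@np.array([(uv[0]-p['cx'])/p['fx'],-(uv[1]-p['cy'])/p['fy'],-1.])
    return c+d*(z-c[2])/d[2]
def proj(p,P):
    q=np.array(p['view'])@np.append(P,1.)
    return np.array([p['cx']+p['fx']*q[0]/-q[2],p['cy']-p['fy']*q[1]/-q[2]])
E
python3 - <<'E'
from h import *
ims=[]
for n in ['scene','top']:
    p=robot.read_camera(n); save(p,n+'0.png')
    print(n,{k:v for k,v in p.items() if k not in('pixels','view')}, unproj(p,(p['cx'],p['cy']),0))
    for k in ['cassette_blue','module','cassette_green','cassette_yellow']:
        print(k,[(np.round(d['at']),round(d['p'],2)) for d in robot.find_in(p,k)[:5]],[(np.round(d['at']),round(d['p'],2)) for d in robot.tip_of(p,k)[:5]])
    for k in ['bay_mouth','track_spot','bay_seat']:
        print(k,[(np.round(d['at'],1),round(d['p'],2),unproj(p,d['at'],.03).round(3)) for d in robot.tip_of(p,k)[:3]])
print(robot.observe())
E
```

```text
scene {'fx': 485.86444796613637, 'fy': 485.86444796613637, 'cx': 256.9429390924732, 'cy': 185.44571681121985, 'shot': 1} [0.55372577 0.00734489 0.        ]
cassette_blue [(array([311., 172.]), 0.93), (array([338., 205.]), 0.89), (array([187., 188.]), 0.87)] [(array([314., 178.]), 0.78), (array([194., 189.]), 0.78)]
module [(array([245., 230.]), 0.65)] [(array([239., 205.]), 0.8)]
cassette_green [(array([252., 165.]), 0.63)] [(array([256., 171.]), 0.69)]
cassette_yellow [(array([319., 127.]), 0.63)] [(array([322., 140.]), 0.56)]
bay_mouth []
track_spot [(array([230.6, 188.1]), 0.76, array([ 0.532, -0.093,  0.03 ])), (array([357.4, 155.6]), 0.7, array([0.653, 0.403, 0.03 ]))]
bay_seat [(array([237.9, 206.1]), 0.29, array([ 0.615, -0.109,  0.03 ]))]
top {'fx': 418.3783648955189, 'fy': 418.3783648955189, 'cx': 259.6032323714828, 'cy': 193.85951042169802, 'shot': 2} [ 0.57307959 -0.00691113  0.        ]
cassette_blue [(array([213., 142.]), 0.92), (array([209., 188.]), 0.69), (array([311., 228.]), 0.62)] [(array([304., 226.]), 0.89), (array([215., 142.]), 0.58), (array([212., 181.]), 0.52)
[... 531 characters left out ...]
time': 1.2, 'qpos': array([-1.44597874e+00,  3.41992662e-01,  1.52411665e+00, -2.44797948e-06,
        1.27539379e+00, -1.45991176e-01]), 'qvel': array([ 1.60164230e-04, -1.67739266e-03,  2.64765261e-04, -1.55690986e-05,
        1.05724189e-03,  7.63279040e-04]), 'joint_efforts': array([-1.22798614e-03, -4.31147933e+01, -2.44477665e+01,  7.17823883e-02,
        4.84011637e-02, -1.88280393e-05]), 'tool_pos': array([ 0.14046984, -0.5058708 ,  0.2437385 ]), 'tool_rot': array([3.14150439e+00, 1.53446368e-05, 2.70809475e-01]), 'contact_force': array([-1.12644835,  0.98715781,  0.2520458 ]), 'torque': array([-0.01506507, -0.024804  ,  0.00061041]), 'grip_force': 0.0, 'opening': 0.0914022132193934}
```

```bash
python3 - <<'E'
import cv2
a=cv2.imread('pics/top0.png');cv2.imwrite('pics/topc.png',cv2.resize(a[90:300,130:410],None,fx=2.85,fy=2.85,interpolation=cv2.INTER_CUBIC))
a=cv2.imread('pics/scene0.png');cv2.imwrite('pics/scenec.png',cv2.resize(a,(800,600),interpolation=cv2.INTER_CUBIC))
E
```

```text
(no output)
```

View pics/topc.png

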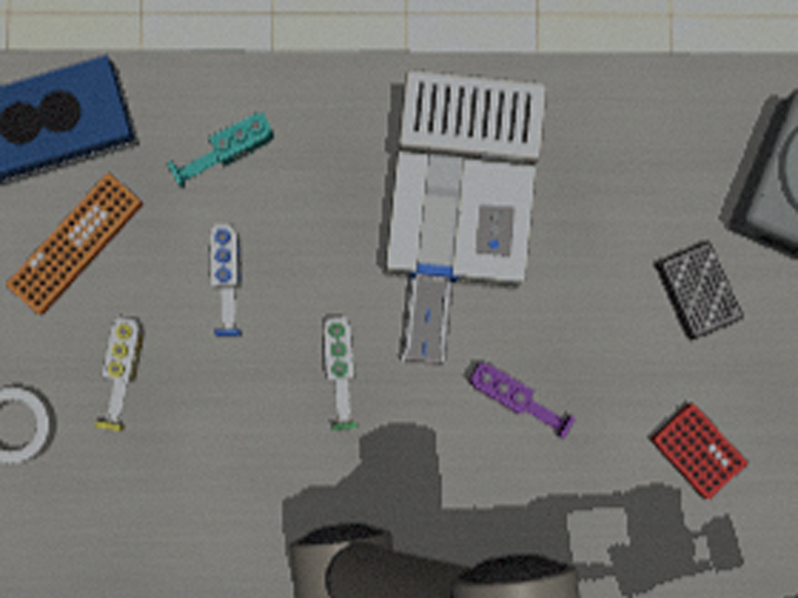

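View pics/scenec.png

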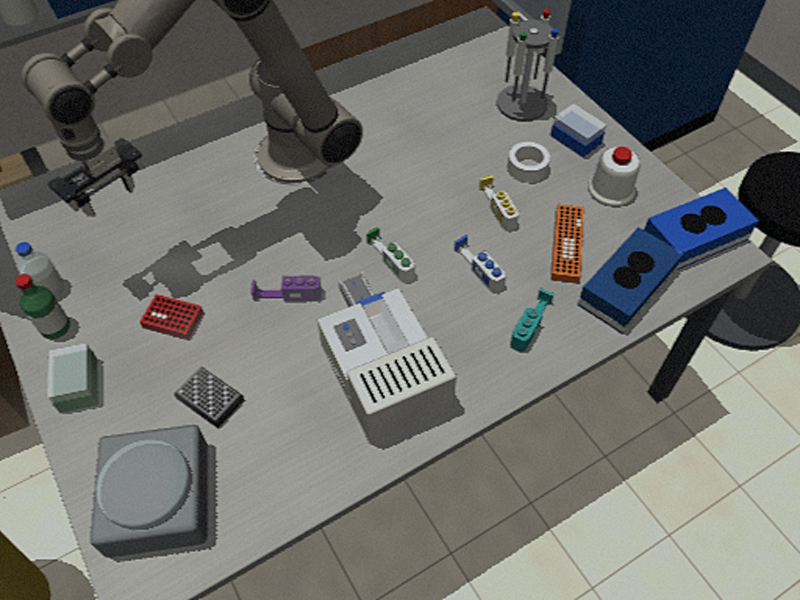

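Top crop: the blue-capped white cassette is at full-image (209,180). Its look-alikes are turquoise (213,142) and purple (311,228). Green is at (248,217) and yellow at (170,216). The track runs from (279,216) up to the blue doorway at (282,185). The white body with blue caps and handle fits the description. Next I'll fit poses and confirm in a crop.

```bash
cat > fit.py <<'E'
from h import *
from scipy.optimize import minimize
def avg(name,n=4):
    ps=[robot.read_camera(name) for _ in range(n)]
    p=dict(ps[-1]); p['avg']=np.mean([q['pixels'].astype(np.float32) for q in ps],0); return p
def c2w(q,P): 
    c,s=np.cos(q[2]),np.sin(q[2]); return np.array([q[0]+c*P[0]-s*P[1],q[1]+s*P[0]+c*P[1],P[2]])
H=.108
MOD=[((0,-.13,H),(0,.07,H)),((0,-.13,H),(.165,-.13,H)),((0,.07,H),(.165,.07,H)),
     ((-.12,.032,.03),(-.003,.032,.03)),((-.12,-.032,.03),(-.003,-.032,.03)),((-.125,-.03,.03),(-.125,.03,.03)),
     ((.28,-.07,.15),(.28,.07,.15))][:6]
def edgecost(q,views,segs):
    t=0
    for p,G in views:
        for a,b in segs:
            ab=[proj(p,c2w(q,np.array(a)+(np.array(b)-np.array(a))*k)) for k in np.linspace(0,1,25)]
            m=np.float32(ab)[None]; t-=cv2.remap(G,m[...,0],m[...,1],cv2.INTER_LINEAR).mean()
    return t
def grad(p,s=1.0):
    g=cv2.GaussianBlur(cv2.cvtColor(p['avg'],cv2.COLOR_RGB2GRAY),(0,0),s)
    return np.hypot(cv2.Sobel(g,-1,1,0),cv2.Sobel(g,-1,0,1)).astype(np.float32)
def fit(ps,segs,q0):
    q=np.array(q0)
    for s,d in((2.5,.012),(1.2,.004),(.7,.002)):
        v=[(p,grad(p,s)) for p in ps]
        q=minimize(edgecost,q,(v,segs),method='Nelder-Mead',options=dict(initial_simplex=[q,q+[d,0,0],q+[0,d,0],q+[0,0,6*d]],xatol=1e-5,fatol=1e-4)).x
    return q
def bluecaps(p,roi):
    x0,y0,x1,y1=roi;a=p['avg'][y0:y1,x0:x1]
    w=np.clip(a[...,2]-a[...,0]-25,0,None); m=(w>15).astype(np.uint8)
    n,l,st,_=cv2.connectedComponentsWithStats(m,connectivity=4)
    out=[]
    for i in range(1,n):
        r,c=np.nonzero(l==i); ww=w[r,c]; out.append((len(r),x0+(c*ww).sum()/ww.sum(),y0+(r*ww).sum()/ww.sum()))
    return sorted(out,reverse=True)
E
cat > a.py <<'E'
from fit import *
T=avg('top');S=avg('scene')
for nm,ps in(('top',[T]),('scene',[S]),('both',[T,S])):
    q=fit(ps,MOD,[.60,-.09,-.1]); print(nm,q.round(4))
def draw(p,segs,q,roi,f,n):
    a=cv2.resize(cv2.cvtColor(p['avg'].astype(np.uint8),cv2.COLOR_RGB2BGR)[roi[1]:roi[3],roi[0]:roi[2]],None,fx=f,fy=f,interpolation=cv2.INTER_CUBIC)
    for s in segs:
        e=[tuple(int(v) for v in (proj(p,c2w(q,s_))-roi[:2]+.5)*f) for s_ in s]; cv2.line(a,e[0],e[1],(0,0,255),1)
    return a
A=draw(T,MOD,q,(190,105,330,225),5,0);B=draw(S,MOD,q,(190,165,310,300),4,0)
cv2.imwrite('pics/mod.png',A)
cv2.imwrite('pics/mod2.png',B)
for p,roi in((T,(200,160,222,212)),(S,(285,145,330,190))):
    for b in bluecaps(p,roi)[:6]: print(b[0],np.round(b[1:],2),[unproj(p,b[1:],z)[:2].round(4) for z in(.06,.03)])
cv2.imwrite('pics/blue.png',np.hstack([cv2.resize(cv2.cvtColor(p['avg'].astype(np.uint8),cv2.COLOR_RGB2BGR)[r[1]:r[3],r[0]:r[2]],(390,480),interpolation=cv2.INTER_CUBIC) for p,r in((T,(190,160,229,208)),(S,(284,143,330,200)))]))
E
python3 a.py
```

```text
top [ 0.5976 -0.089  -0.0706]
scene [ 0.6012 -0.1066 -0.068 ]
both [ 0.5999 -0.0842 -0.043 ]
19 [207.62 172.6 ] [array([0.6561, 0.2113]), array([0.6603, 0.2151])]
18 [209.27 206.32] [array([0.5146, 0.2022]), array([0.5164, 0.2058])]
18 [208.23 186.02] [array([0.5995, 0.2079]), array([0.6027, 0.2116])]
10 [207.77 180.01] [array([0.6248, 0.2102]), array([0.6285, 0.214 ])]
4 [208.22 177.31] [array([0.6362, 0.2085]), array([0.6401, 0.2123])]
21 [317.44 173.38] [array([0.6596, 0.2051]), array([0.6427, 0.2206])]
20 [294.98 152.72] [array([0.5345, 0.1888]), array([0.515, 0.204])]
19 [312.91 168.39] [array([0.6318, 0.2041]), array([0.6144, 0.2196])]
16 [308.28 163.8 ] [array([0.605 , 0.2017]), array([0.587 , 0.2171])]
13 [310.21 178.06] [array([0.6634, 0.17  ]), array([0.6466, 0.1847])]
4 [303.25 169.89] [array([0.6189, 0.1694]), array([0.6012, 0.1841])]
```

View pics/mod.png

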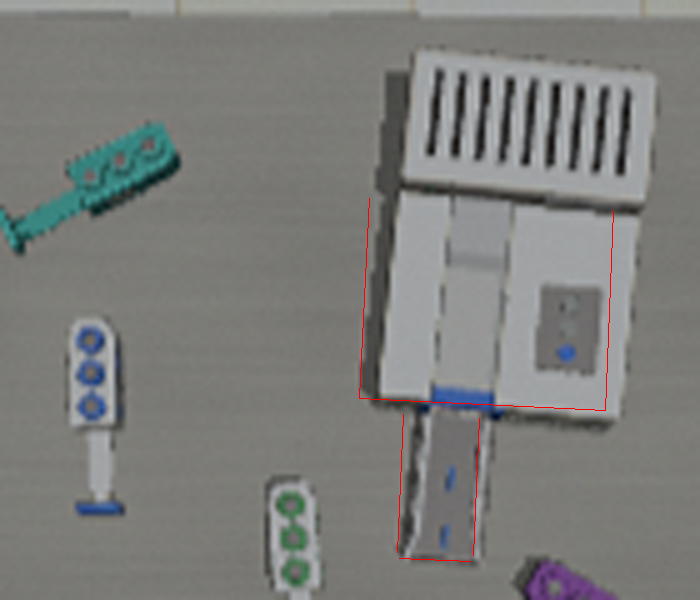

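View pics/blue.png

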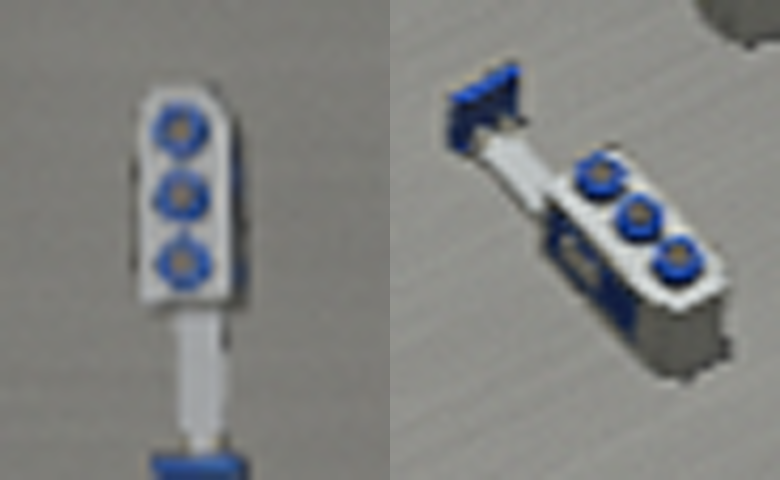

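Confirmed: white cassette, blue caps, label and handle. The module fit landed in a wrong minimum: the drawn edges sit about 20 crop px left, and the real tilt is about -0.09. I'll refit from the visible corners.

```bash
cat > b.py <<'E'
from fit import *
from scipy.optimize import least_squares
T=avg('top',3);S=avg('scene',3)
# hand-read corners (5x crop, offset 190,105)
C=[((.28,.07,.15),(417,50)),((.28,-.13,.15),(655,72)),((.17,-.13,.15),(640,207)),((.17,.07,.15),(403,183)),((-.125,.032,.03),(408,555)),((-.125,-.032,.03),(475,560))]
f=lambda q:np.concatenate([proj(T,c2w(q,np.array(P)))-(np.array(c)/5-.5+[190,105]) for P,c in C])
r=least_squares(f,[.6,-.09,-.09]);print(r.x.round(4),r.fun.round(1))
M2=MOD+[((.28,-.125,.15),(.28,.065,.15)),((.18,-.13,.15),(.275,-.13,.15)),((.18,.07,.15),(.275,.07,.15)),((0,-.025,.098),(0,.025,.098))]
def fit2(ps,q0):
    best=None
    v=[(p,grad(p,.8)) for p in ps]
    for dx in(-.004,0,.004):
     for dy in(-.005,0,.005):
      for dw in(-.03,0,.03):
        q=np.array(q0)+[dx,dy,dw]
        m=minimize(edgecost,q,(v,M2),method='Nelder-Mead',options=dict(initial_simplex=[q,q+[.002,0,0],q+[0,.002,0],q+[0,0,.015]],xatol=1e-4,fatol=1e-3))
        if best is None or m.fun<best.fun: best=m
    return best
b={}
for nm,ps in(('top',[T]),('scene',[S]),('both',[T,S])):
    m=fit2(ps,r.x); b[nm]=m.x; print(nm,m.x.round(4),round(m.fun,1))
def draw(p,q,roi,f):
    a=cv2.resize(cv2.cvtColor(p['avg'].astype(np.uint8),cv2.COLOR_RGB2BGR)[roi[1]:roi[3],roi[0]:roi[2]],None,fx=f,fy=f,interpolation=cv2.INTER_CUBIC)
    for s in M2:
        e=[tuple(int(v) for v in (proj(p,c2w(q,s_))-roi[:2]+.5)*f) for s_ in s]; cv2.line(a,e[0],e[1],(0,0,255),1)
    return a
A=draw(T,b['top'],(255,105,325,225),5);B=draw(S,b['scene'],(200,165,290,285),5)
cv2.imwrite('pics/mod3.png',np.hstack([A,B]))
E
python3 b.py
```

```text
[ 0.598  -0.0965 -0.1   ] [-1.  -0.7  0.9 -0.   1.3 -0.2 -1.  -0.6 -0.9  0.5  0.8  1.1]
top [ 0.5962 -0.1002 -0.0869] -1283.5
scene [ 0.6011 -0.1064 -0.0849] -1553.1
both [ 0.6013 -0.1011 -0.1045] -2566.3
```

View pics/mod3.png

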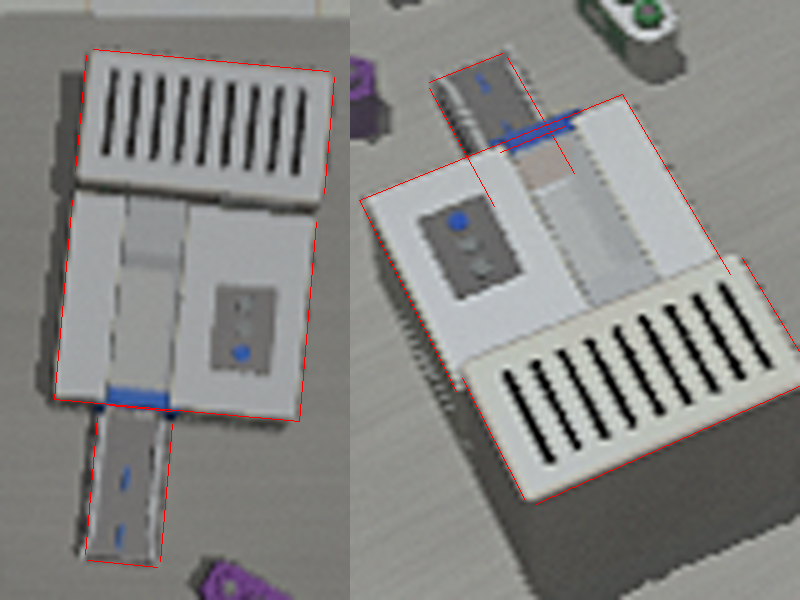

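Emit:
{"method": "carry_out", "body": {
  "commands": [
    [[0.0363,-0.031,0],0,1],
    [[0.0363,-0.031,0],0,1],
    [[0.0363,-0.031,0],0,1],
    [[0.0363,-0.031,0],0,1],
    [[0.0363,-0.031,0],0,1],
    [[0.0363,-0.031,0],0,1],
    [[0.0363,-0.031,0],0,1],
    [[0.0363,-0.031,0],0,1],
    [[0.0363,-0.031,0],0,1],
    [[0.0363,-0.031,0],0,1],
    [[0.0363,-0.031,0],0,1],
    [[0.0363,-0.031,0],0,1],
    [[0.0363,-0.031,0],0,1],
    [[0.0363,-0.031,0],0,1],
    [[0.0363,-0.031,0],0,1],
    [[0.0363,-0.031,0],0,1],
    [[0.0363,-0.031,0],0,1],
    [[0.0363,-0.031,0],0,1],
    [[0,0,0],0.108,1],
    [[0,0,0],0.108,1]
  ],
  "newtons": 20
}}

```text
time: 4.4
tool_pos: [0.6208, 0.2074, 0.2429]
tool_rot: [3.141, 0.001, 0.052]
contact_force: [-0.4, -0.4, 1.2]
opening: 0.0917
grip_force: 0.0
```

Emit:
{"method": "carry_out", "body": {
  "commands": [
    [[0,0,0.04],0,1],
    [[0,0,0.04],0,1],
    [[0,0,0.04],0,1],
    [[0,0,0.04],0,1],
    [[0,0,0.03],0,1],
    [[0,0,0.022],0,1],
    [[0,0,0],0,1],
    [[0,0,0],0,0.3],
    [[0,0,0],0,0.3],
    [[0,0,0],0,0.3],
    [[0,0,0],0,0.3],
    [[0,0,0],0,0.3],
    [[0,0,0],0,0.3],
    [[0,0,0],0,0.3]
  ],
  "newtons": 20
}}

```text
time: 6.15
tool_pos: [0.6208, 0.2069, 0.0318]
tool_rot: [-3.141, -0.0, 0.055]
contact_force: [1.0, 2.1, 2.0]
opening: 0.0401
grip_force: 20.0
```

Emit:
{"method": "carry_out", "body": {
  "commands": [
    [[0,0,-0.02],0,0.3],
    [[0,0,-0.03],0,0.3],
    [[0,0,-0.035],0,0.3],
    [[0,0,-0.033],0,0.3],
    [[-0.01,0.03,0],0,0.3],
    [[-0.01,0.03,0],0,0.3],
    [[-0.01,0.03,0],0,0.3],
    [[-0.01,0.03,0],0,0.3],
    [[-0.01,0.03,0],0,0.3],
    [[-0.01,0.03,0],0,0.3],
    [[-0.01,0.03,0],0,0.3],
    [[-0.01,0.03,0],0,0.3],
    [[-0.01,0.03,0],0,0.3],
    [[-0.01,0.03,0],0,0.3],
    [[0,0,0],0.07,0.3],
    [[0,0,0],0.071,0.3],
    [[0,0,0],0,0.3],
    [[0,0,0.03],0,0.3],
    [[0,0,0.023],0,0.3],
    [[0,0,0],0,0.3]
  ]
}}

```text
time: 8.65
tool_pos: [0.536, -0.098, 0.0949]
tool_rot: [-3.141, 0.005, -0.085]
contact_force: [-0.3, 0.4, -2.9]
opening: 0.0399
grip_force: 20.0
```

```bash
cat > c.py <<'E'
from fit import *
import sys
T=avg('top',3);S=avg('scene',3)
o=robot.observe();print(o['tool_pos'].round(4),o['tool_rot'].round(3),o['contact_force'].round(1),o['opening'],o['time'])
cv=lambda p,r,f:cv2.resize(cv2.cvtColor(p['avg'].astype(np.uint8),cv2.COLOR_RGB2BGR)[r[1]:r[3],r[0]:r[2]],None,fx=f,fy=f,interpolation=cv2.INTER_CUBIC)
cv2.imwrite('pics/'+sys.argv[1],np.hstack([cv(T,(255,165,315,255),6),cv(S,(200,145,270,235),6)]))
E
python3 c.py held.png
```

```text
[ 0.5379 -0.0987  0.0977] [ 3.141e+00 -2.000e-03 -8.600e-02] [ 0.4 -1.1 -1.9] 0.04021540731650842 8.95
```

View pics/held.png

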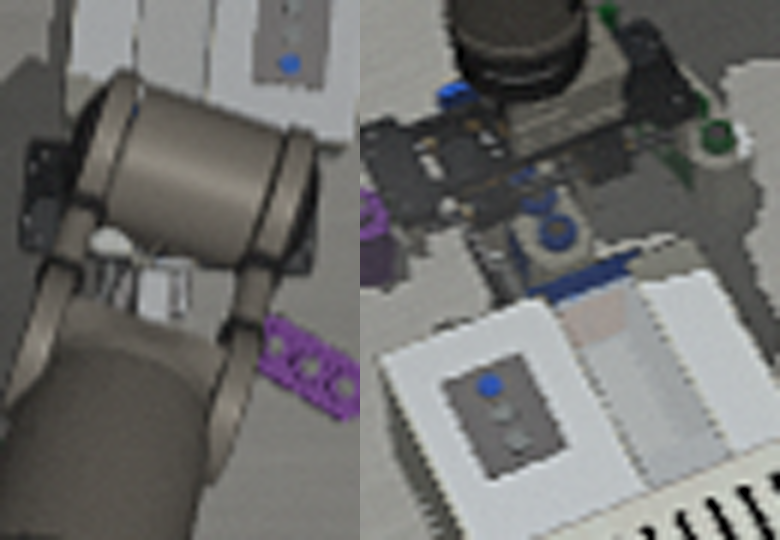

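Scene view: the nose cap is at about (232.5,183.7), the middle cap at about (230,178), and the doorway surround is just beyond them. I'll measure the nose cap in the module frame as fitted from this same camera, so calibration bias cancels.

```bash
cat > d.py <<'E'
from fit import *
S=avg('scene',3);o=robot.observe();z=o['tool_pos'][2]-.0318
print(o['tool_pos'].round(4),z)
q=np.array([.6011,-.1064,-.085]);c,s=np.cos(q[2]),np.sin(q[2])
g=lambda P:np.round([c*(P[0]-q[0])+s*(P[1]-q[1]),-s*(P[0]-q[0])+c*(P[1]-q[1])],4)
for b in bluecaps(S,(222,170,242,189))[:6]: print(b[0],np.round(b[1:],1),g(unproj(S,b[1:],z+.06)))
for a in ((232.5,183.7),(230,178)): print(g(unproj(S,a,z+.06)))
t=o['tool_pos'];print('tcp',g(t))
for m in((.5987,-.1033,-.086),): print('expected nose cap px',proj(S,c2w((*t[:2],-.086),(.037,0,z+.06))))
E
python3 d.py
```

```text
[ 0.5376 -0.0985  0.0972] 0.06544869326536834
6 [231.4 184.4] [-0.0199 -0.0075]
3 [229.1 179. ] [-0.0449 -0.005 ]
1 [241. 188.] [0.0087 0.0161]
1 [235. 183.] [-0.0199  0.0064]
1 [234. 184.] [-0.0176  0.0015]
1 [234. 181.] [-0.0293  0.0069]
[-0.0211 -0.0026]
[-0.0474 -0.0003]
tcp [-0.0639  0.0024]
expected nose cap px [233.11790256 181.94998552]
```

```bash
cat > e.py <<'E'
from fit import *
S=avg('scene',4);o=robot.observe();z=o['tool_pos'][2]-.0318
q=np.array([.6011,-.1064,-.085])
B=cv2.GaussianBlur(S['avg'][...,2]-S['avg'][...,0],(0,0),.6); G=grad(S,.7)
def samp(I,P):
    m=np.float32([proj(S,c2w(q,p)) for p in P])[None]; return cv2.remap(I,m[...,0],m[...,1],cv2.INTER_LINEAR).mean()
th=np.linspace(0,2*np.pi,30,endpoint=False)
res=[]
for x in np.arange(-.035,-.008,.001):
  for y in np.arange(-.009,.0095,.001):
    ring=lambda r:[(x+r*np.cos(t),y+r*np.sin(t),z+.06) for t in th]
    s=samp(B,ring(.0075))-.7*samp(B,ring(.0145))
    e=sum(samp(G,[(x+k,y+w,z+.05) for k in np.linspace(-.012,.004,12)]) for w in(-.02,.02))
    res.append((s,e,x,y))
res=np.array(res)
for k in(0,1): print([tuple(r.round(3)) for r in res[np.argsort(-res[:,k])[:5]]])
t=res[:,0]/res[:,0].std()+res[:,1]/res[:,1].std();print([tuple(r.round(3)) for r in res[np.argsort(-t)[:5]]])
E
python3 e.py
```

```text
[(np.float64(25.704), np.float64(269.817), np.float64(-0.023), np.float64(-0.002)), (np.float64(25.691), np.float64(269.546), np.float64(-0.024), np.float64(-0.002)), (np.float64(25.651), np.float64(246.335), np.float64(-0.023), np.float64(-0.003)), (np.float64(25.593), np.float64(244.605), np.float64(-0.024), np.float64(-0.003)), (np.float64(25.179), np.float64(268.615), np.float64(-0.025), np.float64(-0.002))]
[(np.float64(24.757), np.float64(275.017), np.float64(-0.025), np.float64(-0.001)), (np.float64(25.06), np.float64(274.457), np.float64(-0.024), np.float64(-0.001)), (np.float64(23.429), np.float64(274.274), np.float64(-0.026), np.float64(-0.001)), (np.float64(24.458), np.float64(273.751), np.float64(-0.022), np.float64(-0.001)), (np.float64(23.094), np.float64(273.671), np.float64(-0.021), np.float64(-0.001))]
[(np.float64(25.06), np.float64(274.457), np.float64(-0.024), np.float64(-0.001)), (np.float64(25.704), np.float64(269.817), np.float64(-0.023), np.float64(-0.002)), (np.float64(25.691), np.float64(269.546), np.float64(-0.024), np.float64(-0.002)), (np.float64(25.06), np.float64(273.638), np.float64(-0.023), np.float64(-0.001)), (np.float64(24.757), np.float64(275.017), np.float64(-0.025), np.float64(-0.001))]
```

Emit:
{"method": "carry_out", "body": {
  "commands": [
    [[-0.004,-0.0015,0.01],0,0.3],
    [[0,0,0.01],0,0.3],
    [[0,0,0.005],0,0.3],
    [[0,0,0.003],0,0.3],
    [[0,0,0.003],0,0.3],
    [[0,0,0],0,0.3]
  ]
}}

```text
time: 10.05
tool_pos: [0.5337, -0.0961, 0.0684]
tool_rot: [-3.142, -0.001, -0.086]
contact_force: [-9.2, 4.0, 21.7]
opening: 0.0403
grip_force: 20.0
```

```bash
python3 -c "
from h import *
o=robot.observe();print(o['contact_force'].round(2),o['torque'].round(3),o['tool_pos'].round(4),o['tool_rot'].round(4))"
```

```text
[-9.16  4.01 21.71] [ 0.531  1.312 -0.137] [ 0.5337 -0.0961  0.0684] [-3.1416e+00 -1.3000e-03 -8.5900e-02]
```

Emit:
{"method": "carry_out", "body": {
  "commands": [
    [[0,0,-0.004],0,0.3],
    [[0,0,0],0,0.3],
    [[0,0,0],0,0.3]
  ]
}}

```text
time: 10.42
tool_pos: [0.5334, -0.0967, 0.0692]
tool_rot: [-3.142, 0.001, -0.086]
contact_force: [-0.4, 0.1, -2.6]
opening: 0.0404
grip_force: 19.9
```

```bash
python3 e.py; python3 -c "
from h import *
o=robot.observe();print(o['contact_force'].round(2),o['torque'].round(3),o['tool_pos'].round(4),o['tool_rot'].round(4))"
```

```text
[(np.float64(25.79), np.float64(282.026), np.float64(-0.029), np.float64(0.001)), (np.float64(25.485), np.float64(275.808), np.float64(-0.029), np.float64(-0.0)), (np.float64(24.926), np.float64(273.821), np.float64(-0.03), np.float64(-0.0)), (np.float64(24.895), np.float64(284.055), np.float64(-0.028), np.float64(0.001)), (np.float64(24.845), np.float64(410.578), np.float64(-0.008), np.float64(-0.006))]
[(np.float64(24.791), np.float64(412.439), np.float64(-0.008), np.float64(-0.005)), (np.float64(24.845), np.float64(410.578), np.float64(-0.008), np.float64(-0.006)), (np.float64(24.27), np.float64(409.239), np.float64(-0.008), np.float64(-0.004)), (np.float64(24.556), np.float64(408.33), np.float64(-0.008), np.float64(-0.007)), (np.float64(23.9), np.float64(407.972), np.float64(-0.008), np.float64(-0.003))]
[(np.float64(24.791), np.float64(412.439), np.float64(-0.008), np.float64(-0.005)), (np.float64(24.845), np.float64(410.578), np.float64(-0.008), np.float64(-0.006)), (np.float64(24.556), np.float64(408.33), np.float64(-0.008), np.float64(-0.007)), (np.float64(24.27), np.float64(409.239), np.float64(-0.008), np.float64(-0.004)), (np.float64(24.602), np.float64(405.363), np.float64(-0.008), np.float64(-0.008))]
[-1.19 -0.57 -3.49] [ 0.025  0.012 -0.014] [ 0.5334 -0.0967  0.0693] [-3.1416e+00  6.0000e-04 -8.6300e-02]
```

Contact at underside z≈0.037, which means a rail top. I'll back out so that only the narrow nose is over the track's flared end, lower to the floor there, and let the rails guide it in.

Emit:
{"method": "carry_out", "body": {
  "commands": [
    [[0,0,-0.006],0,0.3],
    [[-0.0146,0,0],0,0.3],
    [[-0.0146,0,0],0,0.3],
    [[-0.0146,0,0],0,0.3],
    [[-0.0146,0,0],0,0.3],
    [[-0.0146,0,0],0,0.3],
    [[0,0,0],0,0.3],
    [[0,0,0.004],0,0.3],
    [[0,0,0.004],0,0.3],
    [[0,0,0.003],0,0.3],
    [[0,0,0],0,0.3]
  ]
}}

```text
time: 12.0
tool_pos: [0.4602, -0.0904, 0.0649]
tool_rot: [3.141, 0.002, -0.086]
contact_force: [-5.9, -1.3, 8.7]
opening: 0.0401
grip_force: 20.0
```

```bash
python3 c.py back.png
```

```text
[ 0.4602 -0.0904  0.0649] [ 3.141e+00  2.000e-03 -8.600e-02] [-5.5 -0.4  6.7] 0.039843195973983676 12.3
```

View pics/back.png

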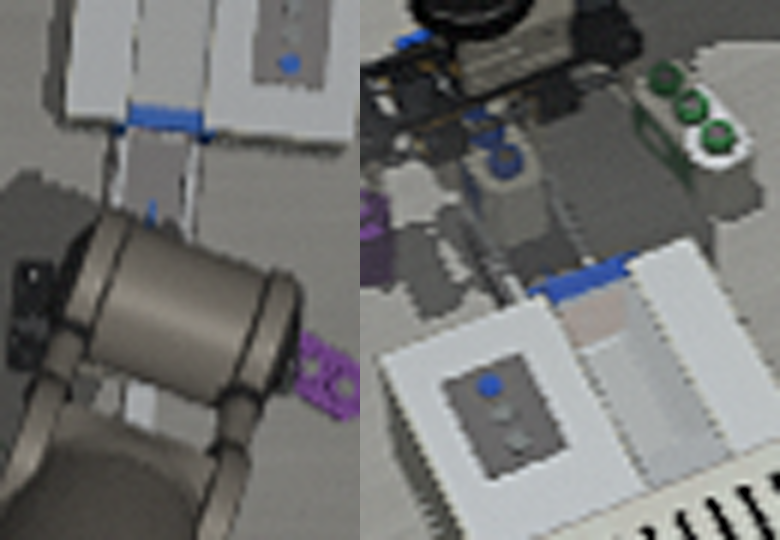

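```bash
cat > g.py <<'E'
from fit import *
S=avg('scene',3);o=robot.observe();t=o['tool_pos'];q=np.array([.6011,-.1064,-.085]);r=(208,155,262,200);f=12
a=cv2.resize(cv2.cvtColor(S['avg'].astype(np.uint8),cv2.COLOR_RGB2BGR)[r[1]:r[3],r[0]:r[2]],None,fx=f,fy=f,interpolation=cv2.INTER_CUBIC)
def L(A,B,col,q=q): 
    e=[tuple(int(v) for v in (proj(S,c2w(q,P))-r[:2]+.5)*f) for P in(A,B)];cv2.line(a,e[0],e[1],col,1)
for y in(-.022,.022): L((-.095,y,.038),(0,y,.038),(0,0,255)); L((-.125,y*57/44,.038),(-.095,y,.038),(0,0,255))
for y in(-.027,.027): L((-.095,y,.038),(0,y,.038),(0,255,255))
for y in(-.0145,.0145,): L((-.10,y,.03),(0,y,.03),(0,255,0))
cv2.imwrite('pics/g.png',a)
E
python3 g.py
```

```text
(no output)
```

View pics/g.png

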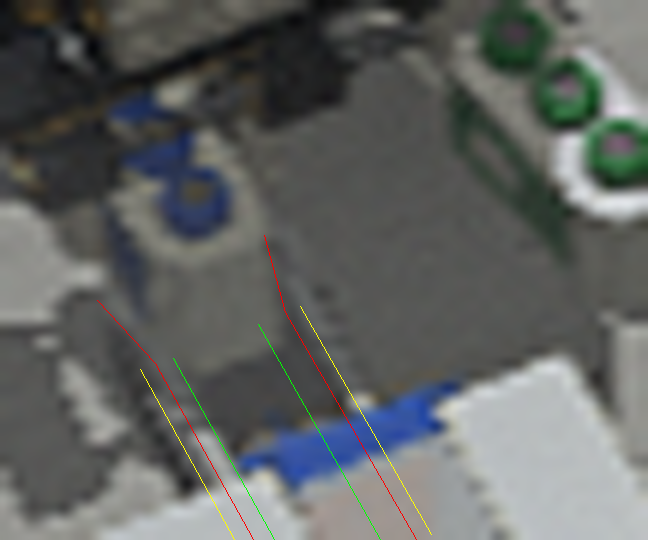

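The overlay shows the real rails about 15 crop px to the right of the model (about 3-4 mm to +y). The nose, with its bottom edge at about (200,370)-(285,345), sits centred between the real rails. I'll push forward gently and watch the forces.

Emit:
{"method": "carry_out", "body": {
  "commands": [
    [[0,0,-0.001],0,0.3],
    [[0.005,0,0],0,0.3],
    [[0.005,0,0],0,0.3],
    [[0.005,0,0],0,0.3],
    [[0.005,0,0],0,0.3],
    [[0,0,0],0,0.3]
  ]
}}

```text
time: 13.2
tool_pos: [0.4792, -0.0913, 0.0661]
tool_rot: [-3.141, 0.004, -0.086]
contact_force: [-9.7, 4.1, 11.6]
opening: 0.0401
grip_force: 20.0
```

Emit:
{"method": "carry_out", "body": {
  "commands": [
    [[0,0,-0.005],0,0.3],
    [[-0.005,-0.0025,0],0,0.3],
    [[0,0,0],0,0.3],
    [[0,0,0.002],0,0.3],
    [[0,0,0.002],0,0.3],
    [[0,0,0.002],0,0.3],
    [[0,0,0],0,0.3]
  ]
}}

```text
time: 14.08
tool_pos: [0.4759, -0.0889, 0.0644]
tool_rot: [-3.141, 0.0, -0.086]
contact_force: [0.3, 2.1, -4.3]
opening: 0.0398
grip_force: 19.9
```

Emit:
{"method": "carry_out", "body": {
  "commands": [
    [[0,0,0.0015],0,0.3],
    [[0,0,0.001],0,0.3],
    [[0,0,0],0,0.3]
  ]
}}

```text
time: 14.45
tool_pos: [0.4759, -0.0889, 0.0622]
tool_rot: [-3.141, 0.0, -0.086]
contact_force: [1.0, 3.4, -3.0]
opening: 0.0399
grip_force: 19.9
```

Emit:
{"method": "carry_out", "body": {
  "commands": [
    [[0.004,-0.001,0],0,0.3],
    [[0.006,0,0],0,0.3],
    [[0.006,0,0],0,0.3],
    [[0.006,0,0],0,0.3],
    [[0,0,0],0,0.3]
  ]
}}

```text
time: 15.08
tool_pos: [0.4985, -0.0902, 0.0622]
tool_rot: [3.141, -0.0, -0.086]
contact_force: [-0.1, 0.5, -3.2]
opening: 0.0401
grip_force: 19.9
```

Free-running at floor level. Forward another 30 mm, to about the set-down spot.

Emit:
{"method": "carry_out", "body": {
  "commands": [
    [[0.006,0,0],0,0.3],
    [[0.006,0,0],0,0.3],
    [[0.006,0,0],0,0.3],
    [[0.006,0,0],0,0.3],
    [[0.005,0,0],0,0.3],
    [[0,0,0],0,0.3]
  ]
}}

```text
time: 15.82
tool_pos: [0.5279, -0.0927, 0.0624]
tool_rot: [3.141, -0.002, -0.086]
contact_force: [-1.0, -0.2, 1.4]
opening: 0.0399
grip_force: 20.0
```

Emit:
{"method": "carry_out", "body": {
  "commands": [
    [[0,0,0],0,0.6],
    [[0,0,0],0,0.6],
    [[0,0,0],0,0.6],
    [[0,0,-0.03],0,0.6],
    [[0,0,-0.035],0,0.6],
    [[-0.0335,0,0],0,0],
    [[-0.0335,0,0],0,0],
    [[-0.0335,0,0],0,0],
    [[-0.0335,0,0],0,0],
    [[0,0,0],0,0],
    [[0,0,0],0,0],
    [[0,0,0],0,0],
    [[0,0,0],0,0]
  ]
}}

```text
time: 17.45
tool_pos: [0.3939, -0.0811, 0.1271]
tool_rot: [3.141, -0.0, -0.086]
contact_force: [-1.1, 0.1, 0.3]
opening: 0.0003
grip_force: 0.0
```

```bash
python3 c.py set.png
```

```text
[ 0.3934 -0.081   0.1271] [ 3.142  0.    -0.086] [-0.5  0.4 -0. ] 0.0005046273843969827 17.75
```

View pics/set.png

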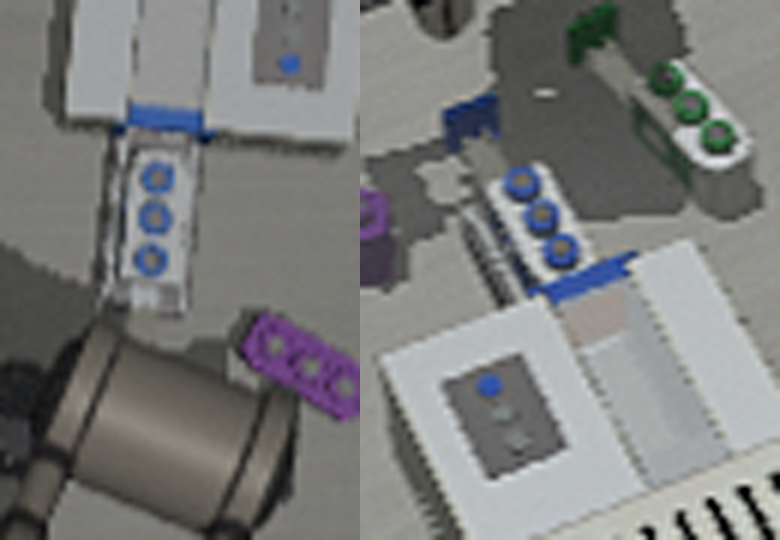

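The cassette stands upright between the rails, with caps at top crop (155,180-260). I'll lower the closed fingers behind the handle and start the push.

Emit:
{"method": "carry_out", "body": {
  "commands": [
    [[0,0,0.025],0,0],
    [[0,0,0.025],0,0],
    [[0,0,0.016],0,0],
    [[0,0,0],0,0],
    [[0.006,0,0],0,0],
    [[0.006,0,0],0,0],
    [[0.006,0,0],0,0],
    [[0.006,0,0],0,0],
    [[0.008,0,0],0,0],
    [[0.008,0,0],0,0],
    [[0.008,0,0],0,0],
    [[0.008,0,0],0,0],
    [[0,0,0],0,0]
  ]
}}

```text
time: 19.38
tool_pos: [0.4481, -0.0854, 0.0607]
tool_rot: [-3.141, 0.004, -0.086]
contact_force: [-6.5, 1.1, 3.4]
opening: 0.0005
grip_force: 3.4
```

Emit:
{"method": "carry_out", "body": {
  "commands": [
    [[0.008,0,0],0,0],
    [[0.008,0,0],0,0],
    [[0.008,0,0],0,0],
    [[0.008,0,0],0,0],
    [[0.008,0,0],0,0],
    [[0.008,0,0],0,0],
    [[0.008,0,0],0,0],
    [[0.008,0,0],0,0],
    [[0,0,0],0,0]
  ]
}}

```text
time: 20.5
tool_pos: [0.5143, -0.0917, 0.0615]
tool_rot: [3.141, -0.003, -0.086]
contact_force: [0.4, -1.1, -0.3]
opening: 0.0002
grip_force: 0.0
```

Emit:
{"method": "carry_out", "body": {
  "commands": [
    [[0.006,0,0],0,0],
    [[0.006,0,0],0,0],
    [[0.006,0,0],0,0],
    [[0.004,0,0],0,0],
    [[0.004,0,0],0,0]
  ]
}}

```text
time: 21.12
tool_pos: [0.5379, -0.0934, 0.0614]
tool_rot: [-3.141, 0.002, -0.086]
contact_force: [-6.2, 0.5, 4.3]
opening: 0.0008
grip_force: 3.2
```

Emit:
{"method": "carry_out", "body": {
  "commands": [
    [[0.003,0,0],0,0],
    [[0.003,0,0],0,0],
    [[0.003,0,0],0,0],
    [[0.002,0,0],0,0]
  ]
}}

```text
time: 21.62
tool_pos: [0.5498, -0.0945, 0.0614]
tool_rot: [3.141, 0.0, -0.086]
contact_force: [-9.0, 0.6, 4.8]
opening: 0.0003
grip_force: 4.5
```

```bash
python3 c.py push.png
```

```text
[ 0.5498 -0.0946  0.0613] [ 3.141 -0.    -0.086] [-4.  -0.1  2.9] 0.0006105915675517044 21.925
```

View pics/push.png

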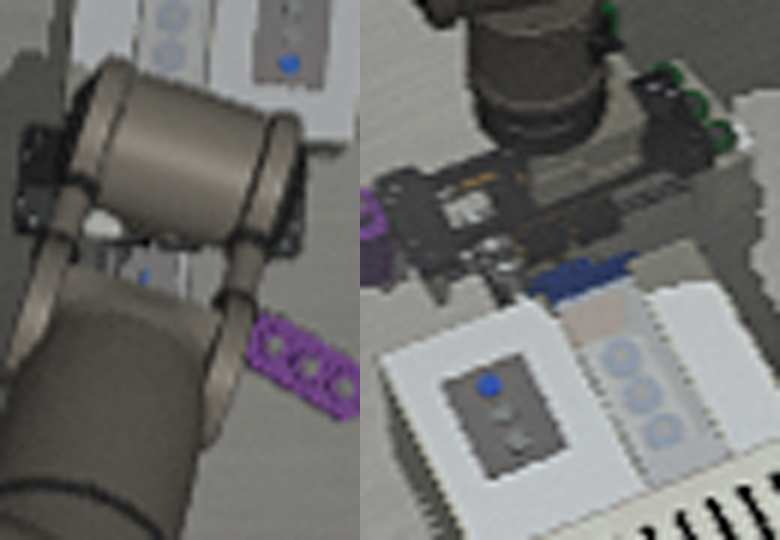

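Emit:
{"method": "carry_out", "body": {
  "commands": [
    [[0.002,0,0],0,0],
    [[0.002,0,0],0,0],
    [[0.002,0,0],0,0]
  ]
}}

```text
time: 22.3
tool_pos: [0.55, -0.0945, 0.0612]
tool_rot: [-3.141, 0.013, -0.085]
contact_force: [-29.0, -0.9, 23.9]
opening: 0.0006
grip_force: 14.8
```

```bash
cat > k.py <<'E'
from fit import *
from itertools import product
S=avg('scene',3);q=np.array([.6011,-.1064,-.085])
B=cv2.GaussianBlur(S['avg'][...,2]-S['avg'][...,0],(0,0),.6);th=np.linspace(0,2*np.pi,30,endpoint=False)
def ring(x,y,r):
    m=np.float32([proj(S,c2w(q,(x+r*np.cos(t),y+r*np.sin(t),.09))) for t in th])[None];return cv2.remap(B,m[...,0],m[...,1],cv2.INTER_LINEAR).mean()
b=max((sum(ring(x-k*.028,y,.0085)-ring(x-k*.028,y,.016) for k in range(3)),x,y) for x,y in product(np.arange(.08,.13,.001),np.arange(-.008,.009,.001)))
print('nose cap module',np.round(b,4),robot.observe()['contact_force'].round(1),robot.observe()['tool_pos'].round(4))
E
python3 k.py
```

```text
nose cap module [3.78514e+01 1.06000e-01 3.00000e-03] [-25.1   0.5  19.6] [ 0.55   -0.0944  0.0612]
```

Emit:
{"method": "carry_out", "body": {
  "commands": [
    [[-0.006,0,0],0,0],
    [[-0.01,0,0],0,0],
    [[-0.03,0,0],0,0],
    [[-0.03,0,0],0,0],
    [[-0.03,0,-0.03],0,0],
    [[-0.02,0,-0.05],0,0],
    [[0,0,-0.05],0,0],
    [[0,0,0],0,0]
  ]
}}

```text
time: 23.45
tool_pos: [0.4325, -0.085, 0.1948]
tool_rot: [3.139, -0.01, -0.086]
contact_force: [-0.1, -0.4, -1.3]
opening: 0.0003
grip_force: 0.0
```

```bash
python3 k.py; cat > fin.py <<'E'
from fit import *
T=avg('top',3);S=avg('scene',3)
cv=lambda p,r,f:cv2.resize(cv2.cvtColor(p['avg'].astype(np.uint8),cv2.COLOR_RGB2BGR)[r[1]:r[3],r[0]:r[2]],None,fx=f,fy=f,interpolation=cv2.INTER_CUBIC)
cv2.imwrite('pics/fin.png',np.hstack([cv(T,(255,140,305,225),7),cv(S,(210,145,270,230),7)]))
E
python3 fin.py
```

```text
nose cap module [3.7513e+01 1.0600e-01 3.0000e-03] [-0.4 -0.1  0.7] [ 0.4299 -0.084   0.1904]
```

View pics/fin.png

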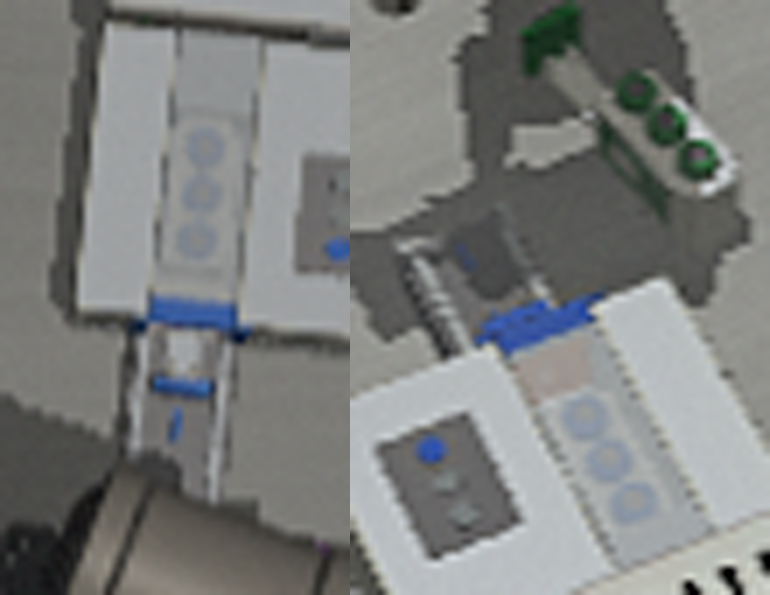

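The cassette is upright in the bay against the stop. The tail is past the doorway, with a gap to it in the top view (195,270 against 310). The handle is outside at (183,387), the closed-flap tint is in the scene view at (560,370), and the gripper is clear.

```bash
python3 -c "
from cell import robot
print(robot.hand_in())"
```

```text
the job is handed in; nothing more can be done
None
```

The blue-capped cassette is home against the end stop, upright, with only its handle outside. The push met a hard stop at about 29 N. Both flaps look closed behind it in the last pictures, though the view of them is poor. The other cassettes and items were left alone, and I handed the job in at about 24 s of the 51 s allowed.

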